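Hold the label printer's cover at its balance point

TASK

The wire stay of the label printer's cover has come unhooked. Press the release pedal on the right of its front deck fully down to its stop and let it up, so that the cover springs partly open; then pinch the cover by its free front edge, swing it up to its balance point, upright over its hinge where it would fall neither way, and finish while still pinching it and holding it still there, so that I can hook the stay back on. Do not let the cover go over onto its back stop, and leave the other things on the bench where they are.

Things in the scene. Friction and masses are not known exactly. Their poses are not given: they have to be found in the camera images.
- printer: white desktop label printer, fixed, 275 mm long (x), 220 wide (y), 126 high shut; origin on the bench under it, 150 mm behind its front face, midway across; x from front (facing the robot) to rear, y left, z up. In its frame: cover hinge axis along y at x +90, z 115 mm; front deck x -150 to -82, 82 high, pedal on it at y -70; side walls 94 high; hinge cheeks at x 91 to 125, y +-105, 126 high
- pedal (a joint): angle of the release pedal about its pivot, along the printer's y at the pedal's rear edge (printer frame x -98, z 90 mm): 0 up at rest, 0.28 rad down on its stop. Its spring takes 3 N at the press point to start, 7.5 N at the stop. The catch lets go of the cover at about 0.22
- pedal_press (a point): press point on top of the pedal plate, 40 mm in front of its pivot, 104 mm above the bench at rest; sinks 11 mm to the stop. The plate is 54 mm long (x), 50 wide, rises 0.28 rad towards the robot at rest, level when down. Behind it at the pivot a steel hook (the catch) reaches 129 mm above the bench; the shut cover's front edge is 50 mm behind the press point
- cover (a joint): angle of the cover about its hinge: 0 shut and latched; about 1.15 where its kicker spring lifts it within 2 s of release and it rests; 1.571 (panel upright) the balance point; 1.95 fallen over on its back stop. Beyond 1.15 no spring acts: let go short of balance it falls back to 1.15, past it over to 1.95. Damped hinge with hardly any friction
- cover_edge (a point): middle of the cover's free front edge, mid-thickness. Flat panel, 175 mm from hinge axis to free edge, 200 wide, 8 thick, 0.5 kg; mid-plane 7 mm outside the hinge axis (above it shut, rearward upright). Outer 60 mm is plain both sides, to pinch within y +-60; a roller inside nearer the hinge. Axes turn with the cover: x from edge to hinge, y along hinge, z out of the outer face
- cover_hinge (a point): point on the cover's hinge axis, midway across the printer, 115 mm above the bench; axes turn with the cover as for cover_edge
- pill_bottle: bystander: amber jar, 48 mm across, 85 mm high, beside the printer's right; origin at its foot
- carton_a: bystander: white medicine carton 110 x 50 x 40 mm on the printer's left; origin at the centre of its underside
- label_roll: bystander: spare label roll standing on its end behind the printer, 96 mm across, 60 mm high; origin at the centre of its underside
- carton_b: bystander: cardboard carton 140 x 90 x 60 mm, farther left; origin at the centre of its underside
- tablet_jar: bystander: white plastic jar, 76 mm across, 110 mm high, farther right; origin at its foot
- screwdriver: bystander: screwdriver lying on the bench to the right; origin under its middle
- clip_tray: bystander: open aluminium tray 120 x 90 x 30 mm with spare clips, front left; origin at the centre of its underside

How it is judged:
By the outcome, as a careful person would: the job done as asked, in the order asked, and still so for the second after the job is handed in, while the arm keeps its last pose, push and grip.
It also fails if it takes over 42 s, if anything falls off the work surface, if the arm or the gripper's body presses on something with over 40 N, if the wrist force passes 120 N, or if a joint passes its speed limit or range.

ROBOT

A 6-joint arm with a two-finger parallel gripper is mounted at the origin on the work surface. World frame = base frame: x ahead of the robot, y to its left, z up, the work surface at z = 0. Lengths are in m, angles in rad, forces in N, time in s.
With the tool pointing down it reaches from about 0.425 to 0.95 m from the base axis. Payload 3.5 kg.
Tool frame: the origin (TCP) lies at the very end of the fingers, on their centre line; the grasp point (between the pads) lies 19 mm behind it; z points along the fingers, y is the direction in which the jaws open and shut (so a half turn about z gives the same grasp; the last joint's range is limited). The gripper opens to 85 mm and grips with 20 to 120 N. Pads are 22 mm wide; open, the fingers measure 114 mm over their backs; the gripper's body (76 mm by 85 mm) begins 54 mm behind the grasp point. The pads swing forward as they close: fully open they stand 13 mm farther back than shut.
Start: joints at [-1.313, 0.286, 1.577, -0, 1.279, -0.15], TCP at [0.268, -0.62, 0.231] pointing down, gripper open.
Joint ranges: [-2.77, 2.77], [-0.9, 2.22], [0.21, 2.48], [-1.53, 4.67], [0.24, 2.81], [-2.84, 2.84]. Speed limits (rad/s): [2.79, 2.79, 3.14, 3.14, 3.14, 3.14].

INTERFACE

Orientations are given as a rotation vector (axis times angle).
In Python, from bench import * gives the robot as it stands.
- The arm moves only by the tool step_arm, never from a script. Its argument "motion" is one flat list of numbers, 5 for each row, row after row: the shift along the tool's x, y, z in units of 40 mm (1.0 is 40 mm), then the turn about the tool's z in degrees, then the finger opening in mm, from 0 to 85.4. A call has 1 to 8 rows; each row shifts and turns the commanded pose from where the row before left it, along the tool's axes as they then stand; what a row does not reach is not made up. A row lasts 1/12 s, in which the tool goes at most 41.7 mm and 7.16 degrees, less where a joint would pass 70% of its speed; a pose out of reach is approached as far as the arm can. A call is refused whole if a number of a shift passes 1 or a number of a turn 7.16, either way. A call with a gripper value outside its range is refused whole. The fingers move at their own pace and stop on an object; "newtons" is the grip in N (left out, the last holds). Time passes only in rows, so rows that do not move let the fingers close. It gives the time, the measured TCP pose, the force and the opening at its end, in the units of the state.
- sense(): the state, without advancing time (a new reading comes with each control period).
- read_camera(name): name is "scene" or "top" or "wrist"; returns a dict with "img" (480x640x3 uint8, red, green, blue), "vertical_fov" (degrees; the focal length in pixels is half the picture's height over the tangent of half this angle, whatever the lens; pixels are square), "cx", "cy" (the principal point, pixels), "extrinsics" (4x4, takes a point from world to camera coordinates); the wrist camera has in their place "hand_eye" (4x4, takes a point from camera to tool coordinates, whose origin is the TCP and whose axes are the flange's). Camera axes: x right, y down, z forward; pixel columns grow to the right and rows downward; lengths in m; the calibration is good to about 2 mm. A picture is of the moment at which its call begins: read the wrist's pose just before it. There is no depth.
- hand_in(): hands the job in, once; it reports no verdict.
The state is a dict: "clock": time; "joint_positions": joint angles; "qd": joint speeds; "tau": joint torques, N m; "tcp_pos": TCP position; "tcp_rot": TCP orientation; "contact_force": force on the tool from outside, world axes, zero at the start; "torque": the same for the moment, N m; "width": finger opening in m.
Only numpy, scipy, OpenCV 4.12 (cv2) and the standard library are available. Lean on these libraries where they do the work, as an engineer would, in place of code of your own. Each camera call takes 0.05 s, during which the arm holds its last target. There are 200 camera calls.

## Working session

There is one attempt and no reset: what is moved stays moved. The work goes in short steps, Python scripts to look and compute and a tool call to move; the robot and the scene stay as the last step left them, time stands still between calls to the robot, and variables do not carry over. Pictures are saved under pics/ and viewed, about 8 in all and at most 12, crops included, and the job is handed in when it is done.

Besides the shell and the picture viewer there is one more tool, called as name(argument=value, ...) on one line, values as JSON. step_arm: Moves the arm, as the interface text tells. Its arguments: {"type":"object","properties":{"motion":{"type":"array"},"newtons":{"type":"number"}},"required":["motion"]}

```bash
mkdir -p pics; ls; python3 - <<'E'
from bench import *
import cv2,numpy as np
s=sense();print({k:np.round(v,3) for k,v in s.items()})
for n in ["scene","top"]:
    c=read_camera(n);print(n,c["vertical_fov"],c["cx"],c["cy"],np.round(c["extrinsics"],4).tolist())
    cv2.imwrite(f"pics/{n}0.png",c["img"][:,:,::-1])
c=read_camera("wrist");print(c["vertical_fov"],np.round(c["hand_eye"],4).tolist())
E
```

```text
pics
{'clock': np.float64(0.0), 'joint_positions': array([-1.313,  0.287,  1.578, -0.   ,  1.279, -0.15 ]), 'qd': array([ 0.   , -0.   ,  0.001, -0.   , -0.   , -0.   ]), 'tau': array([ 2.0000e-03, -4.0599e+01, -2.9262e+01, -0.0000e+00,  6.0000e-03,
       -0.0000e+00]), 'tcp_pos': array([ 0.268, -0.619,  0.23 ]), 'tcp_rot': array([-3.074, -0.636,  0.   ]), 'contact_force': array([-0.47 ,  0.254, -0.245]), 'torque': array([-0.049, -0.049,  0.011]), 'width': np.float64(0.086)}
scene 44.10790845642489 331.4581596394961 242.88185363866495 [[0.3663, 0.9305, -0.0053, -0.2494], [0.8074, -0.3206, -0.4953, -0.434], [-0.4626, 0.1771, -0.8687, 1.6042], [0.0, 0.0, 0.0, 1.0]]
top 46.84232182477828 312.5346113001667 228.16316239822794 [[0.0085, -0.9999, -0.0073, 0.015], [-0.9909, -0.0074, -0.1344, 0.5734], [0.1343, 0.0084, -0.9909, 1.2367], [0.0, 0.0, 0.0, 1.0]]
69.49721836391367 [[-0.0003, -0.9443, -0.3291, 0.0838], [1.0, 0.0001, -0.001, 0.0007], [0.001, -0.3291, 0.9443, -0.1424], [0.0, 0.0, 0.0, 1.0]]
```

View pics/scene0.png

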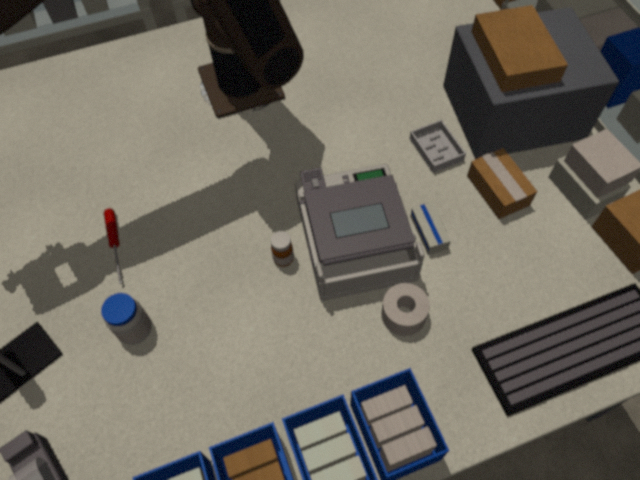

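View pics/top0.png

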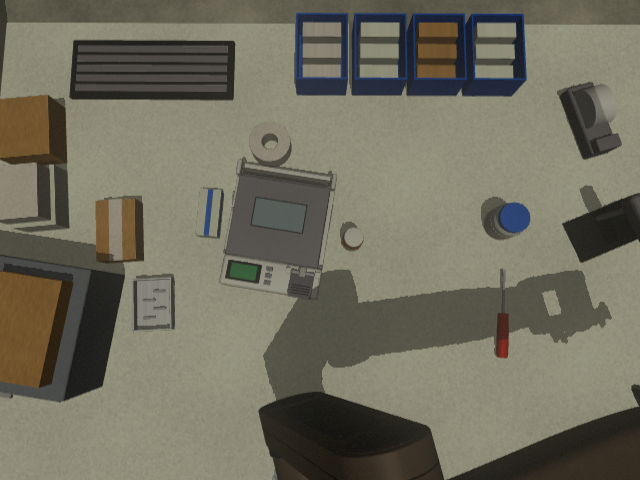

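The scene view shows the printer at about (355,225). In the top view, the cover spans (226,262)–(333,185), the pedal is at about (301,282), and the bottle is right of the printer at (352,237). I'll zoom in and cast rays.

```bash
cat > h.py <<'E'
from bench import *
import cv2,numpy as np
from scipy.spatial.transform import Rotation as R
def cam(n):
    c=read_camera(n);f=240/np.tan(np.radians(c["vertical_fov"]/2))
    c["K"]=np.array([[f,0,c["cx"]],[0,f,c["cy"]],[0,0,1]]);return c
def ray(c,u,v):
    E=c["extrinsics"];d=E[:3,:3].T@np.linalg.inv(c["K"])@[u,v,1];return -E[:3,:3].T@E[:3,3],d
def onz(c,u,v,z):
    o,d=ray(c,u,v);return o+d*(z-o[2])/d[2]
def proj(c,P):
    q=c["K"]@(c["extrinsics"][:3,:3]@np.asarray(P)+c["extrinsics"][:3,3]);return q[:2]/q[2]
E
python3 - <<'E'
from h import *
c=cam("top");im=c["img"][:,:,::-1].copy()
cv2.imwrite("pics/topz.png",cv2.resize(im[150:310,200:380],None,fx=4.4,fy=3.7,interpolation=cv2.INTER_CUBIC) if 0 else cv2.resize(im[155:305,205:375],None,fx=4,fy=4,interpolation=cv2.INTER_CUBIC))
g=im.astype(int);m=((g.max(2)<115)&(g.min(2)>55)&(g.max(2)-g.min(2)<22)).astype(np.uint8)
m[:, :215]=0;m[:,345:]=0;m[:160]=0;m[275:]=0
m=cv2.morphologyEx(m,cv2.MORPH_OPEN,np.ones((3,3)))
cs,_=cv2.findContours(m,0,2);k=max(cs,key=cv2.contourArea);print(cv2.contourArea(k),cv2.boundingRect(k))
r=cv2.minAreaRect(k);print(r)
for u,v in cv2.boxPoints(r): print(u,v,np.round(onz(c,u,v,.126),4))
print(onz(c,*r[0],.126))
E
```

```text
7967.5 (223, 168, 112, 107)
((278.305419921875, 222.23245239257812), (100.59586334228516, 98.6203384399414), 8.972626686096191)
220.93243 263.0946 [0.485  0.2131 0.126 ]
236.31354 165.6811 [0.6975 0.186  0.126 ]
335.6784 181.3703 [ 0.6641 -0.0305  0.126 ]
320.2973 278.7838 [0.4534 0.0015 0.126 ]
[0.5737256  0.09242387 0.126     ]
```

View pics/topz.png

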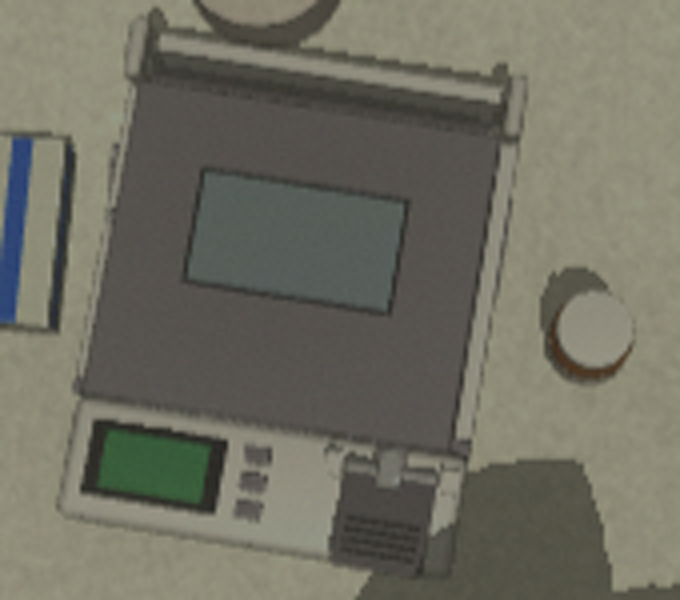

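The crop shows the cover's front edge from crop pixel (85,393) to (455,448), the deck front from (60,512) to (440,577), the pedal at about (380,525), and the hook at (392,468). Next I'll fit the printer's pose and check it in the scene view.

```bash
cat >> h.py <<'E'
def fit(c,obs):
    A=np.array([o[:2] for o in obs]);B=np.array([onz(c,o[3],o[4],o[2])[:2] for o in obs])
    a,b=A-A.mean(0),B-B.mean(0);t=np.arctan2((a[:,0]*b[:,1]-a[:,1]*b[:,0]).sum(),(a*b).sum())
    M=np.array([[np.cos(t),-np.sin(t)],[np.sin(t),np.cos(t)]]);p=B.mean(0)-M@A.mean(0)
    return t,p,B-(A@M.T+p)
def W(t,p,q):
    return np.r_[np.array([[np.cos(t),-np.sin(t)],[np.sin(t),np.cos(t)]])@q[:2]+p,q[2]]
E
python3 - <<'E'
from h import *
c=cam("top")
z=lambda x,y:(205+(x+.5)/4-.5,155+(y+.5)/4-.5)
obs=[(-.085,.1,.126,*z(83,393)),(-.085,-.1,.126,*z(457,449)),(-.15,.11,.082,*z(60,512)),(-.15,-.11,.082,*z(444,577)),(.125,.105,.126,*z(150,18)),(.125,-.105,.126,*z(518,76))]
t,p,r=fit(c,obs);print(t,p);print(np.round(r*1000,1))
s=cam("scene");im=s["img"][:,:,::-1].copy()
o=(270,140);big=cv2.resize(im[140:300,270:460],None,fx=4,fy=4,interpolation=cv2.INTER_CUBIC)
pts=[q[:3] for q in obs]+[(-.138,-.07,.104),(-.098,-.07,.129),(-.15,-.07,.107)]
for q in pts:
    w=W(t,p,np.array(q));u=proj(s,w);print(q,np.round(w,4),np.round(u,1),np.round(proj(c,w),1))
    cv2.circle(big,tuple(int(v) for v in ((u-o)*4+1.5)),3,(0,0,255),1)
cv2.imwrite("pics/sc1.png",big[:600])
E
```

```text
-0.1548541228427338 [0.57550509 0.09250572]
[[-0.1 -0.2]
 [ 2.5 -2.2]
 [ 0.9 -2.1]
 [ 1.2  4.2]
 [-2.9 -3.2]
 [-1.5  3.5]]
(-0.085, 0.1, 0.126) [0.5069 0.2044 0.126 ] [389.  173.1] [225.3 252.8]
(-0.085, -0.1, 0.126) [0.4761 0.0068 0.126 ] [299.3 189.8] [317.9 268. ]
(-0.15, 0.11, 0.082) [0.4443 0.2243 0.082 ] [384.2 161.5] [218.7 283. ]
(-0.15, -0.11, 0.082) [0.4103 0.007  0.082 ] [290.5 178.7] [317.5 299.4]
(0.125, 0.105, 0.126) [0.7152 0.177  0.126 ] [419.  254.9] [240.7 157.8]
(0.125, -0.105, 0.126) [ 0.6828 -0.0305  0.126 ] [317.2 275.5] [335.7 172.9]
(-0.138, -0.07, 0.104) [0.4284 0.0446 0.104 ] [308.4 174. ] [300.1 290.8]
(-0.098, -0.07, 0.129) [0.4679 0.0385 0.129 ] [311.6 181.7] [302.9 271.7]
(-0.15, -0.07, 0.107) [0.4165 0.0465 0.107 ] [307.3 168.9] [299.1 296.3]
```

View pics/sc1.png

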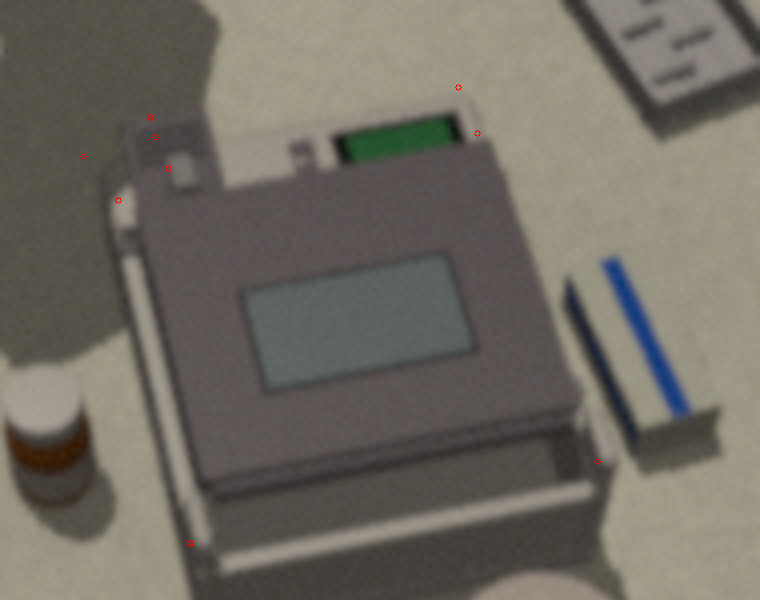

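The scene view shows the markers displaced from the printed features by about 3–6 px, so I'll check with the wrist camera. First I move over the printer's front, with the fingers closed and the jaws turned along the printer's x.

step_arm(motion=[0,0,-0.22,-7.16,0,0,0,-0.22,-7.16,0,0,0,-0.22,-7.16,0,0,0,-0.22,-7.16,0,0,0,-0.22,-7.16,0,0,0,-0.22,-7.16,0,0,0,-0.22,-7.16,0,0,0,-0.22,-7.16,0], newtons=40)

```text
clock: 0.97
tcp_pos: [0.2677, -0.6195, 0.302]
tcp_rot: [-2.389, -2.04, -0.0]
contact_force: [-0.0, -0.2, 0.3]
width: 0.0002
```

step_arm(motion=[0.87,0.2,0,0,0,0.87,0.2,0,0,0,0.87,0.2,0,0,0,0.87,0.2,0,0,0,0.87,0.2,0,0,0,0.87,0.2,0,0,0,0.87,0.2,0,0,0,0.87,0.2,0,0,0])

```text
clock: 1.63
tcp_pos: [0.3764, -0.3536, 0.3018]
tcp_rot: [2.395, 2.032, 0.0]
contact_force: [0.8, 0.2, -0.1]
width: -0.0001
```

step_arm(motion=[0.87,0.1,0,0,0,0.87,0.1,0,0,0,0.87,0,0,0,0,0.87,0,0,0,0,0.87,0,0,0,0,0.87,0,0,0,0,0.87,0,0,0,0,0.87,0,0,0,0])

```text
clock: 2.3
tcp_pos: [0.4291, -0.0803, 0.302]
tcp_rot: [2.395, 2.032, 0.001]
contact_force: [0.7, 0.0, -0.5]
width: 0.0
```

step_arm(motion=[0.8,0,0,0,0,0.8,0,0,0,0,0.6,0,0,0,0,0.4,0,0,0,0,0,0,0,0,0,0,0,0,0,0])

```text
clock: 2.8
tcp_pos: [0.4461, 0.0212, 0.3018]
tcp_rot: [2.393, 2.035, -0.0]
contact_force: [0.4, 0.6, 0.1]
width: -0.0001
```

```bash
cat >> h.py <<'E'
def wcam():
    s=sense();c=cam("wrist");T=np.eye(4);T[:3,:3]=R.from_rotvec(s["tcp_rot"]).as_matrix();T[:3,3]=s["tcp_pos"]
    c["extrinsics"]=np.linalg.inv(T@c["hand_eye"]);return c
t0,p0=-0.1548541,np.array([.57550509,.09250572])
E
python3 - <<'E'
from h import *
c=wcam();print(np.round(np.linalg.inv(c["extrinsics"])[:3],3), c["cx"],c["cy"])
cv2.imwrite("pics/w1.png",c["img"][:,:,::-1])
for q in [(-.085,.1,.126),(-.085,-.1,.126),(-.15,.11,.082),(-.15,-.11,.082),(-.138,-.07,.104),(-.098,-.07,.129)]:print(q,np.round(proj(c,W(t0,p0,np.array(q))),1))
E
```

```text
[[ 0.987 -0.152 -0.053  0.459]
 [-0.161 -0.932 -0.324  0.104]
 [-0.001  0.329 -0.944  0.444]] 322.13727612710613 233.89423516529789
(-0.085, 0.1, 0.126) [363.2 -34. ]
(-0.085, -0.1, 0.126) [356.4 216.6]
(-0.15, 0.11, 0.082) [283.9 -26.9]
(-0.15, -0.11, 0.082) [292.6 214.4]
(-0.138, -0.07, 0.104) [301.5 181.5]
(-0.098, -0.07, 0.129) [343.4 186.3]
```

View pics/w1.png

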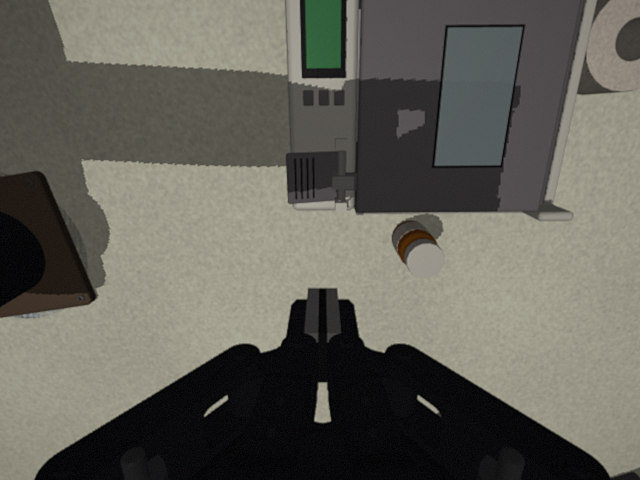

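The wrist view shows the cover's front-right corner at (357,212), against a predicted (356,217). The hook is at about (344,185) and the plate centre at about (314,178). So the pose fit holds to about 4 mm, with y about 3 mm more to the left. I'll go over the press point and down.

step_arm(motion=[0.3,-0.3,0,0,0,0.3,-0.3,0,0,0,0,0,0.8,0,0,0,0,0.9,0,0,0,0,0.9,0,0,0,0,0.9,0,0,0,0,0.7,0,0,0,0,0.2,0,0])

```text
clock: 3.52
tcp_pos: [0.4228, 0.0475, 0.1208]
tcp_rot: [-2.392, -2.026, 0.01]
contact_force: [-0.9, 0.8, 0.4]
width: 0.0004
```

step_arm(motion=[0,0,0.15,0,0,0,0,0.15,0,0,0,0,0.15,0,0,0,0,0,0,0])

```text
clock: 3.85
tcp_pos: [0.427, 0.048, 0.1082]
tcp_rot: [2.395, 2.032, 0.001]
contact_force: [-0.3, -0.3, -0.0]
width: 0.0003
```

step_arm(motion=[0,0,0.1,0,0,0,0,0.1,0,0,0,0,0.1,0,0,0,0,0.06,0,0,0,0,0,0,0])

```text
clock: 4.27
tcp_pos: [0.4264, 0.0483, 0.0937]
tcp_rot: [-2.394, -2.033, 0.001]
contact_force: [-3.1, 0.3, 6.8]
width: 0.0
```

step_arm(motion=[0,0,0.04,0,0,0,0,0.03,0,0,0,0,0,0,0])

```text
clock: 4.52
tcp_pos: [0.4262, 0.0484, 0.0928]
tcp_rot: [-2.393, -2.033, 0.004]
contact_force: [-9.1, 1.0, 15.0]
width: 0.0003
```

The pedal is on its stop (15 N, no further travel). I'll let it up.

step_arm(motion=[0,0,-0.2,0,0,0,0,-0.3,0,0,0,0,-0.5,0,0,0,0,-0.7,0,0,0,0,-0.9,0,0,0,0,-0.9,0,0,0,0,-0.9,0,0,0,0,-0.9,0,85])

```text
clock: 5.18
tcp_pos: [0.4262, 0.0484, 0.3043]
tcp_rot: [2.394, 2.033, 0.001]
contact_force: [0.1, -0.1, -0.1]
width: 0.0108
```

step_arm(motion=[0,0,-0.4,0,85,0,0,-0.4,0,85,0,0,-0.2,0,85,0,0,0,0,85,0,0,0,0,85,0,0,0,0,85,0,0,0,0,85,0,0,0,0,85])

```text
clock: 5.85
tcp_pos: [0.426, 0.0483, 0.3411]
tcp_rot: [-2.394, -2.032, 0.003]
contact_force: [-0.2, 0.0, -0.8]
width: 0.0851
```

step_arm(motion=[0,0,0,0,50,0,0,0,0,50,0,0,0,0,50,0,0,0,0,50,0,0,0,0,50,0,0,0,0,50,0,0,0,0,50,0,0,0,0,50])

```text
clock: 6.52
tcp_pos: [0.4264, 0.0483, 0.3426]
tcp_rot: [2.395, 2.033, 0.0]
contact_force: [-0.9, -0.0, -0.5]
width: 0.0502
```

```bash
python3 - <<'E'
from h import *
th=1.15
c=cam("top");w=wcam();a=c["img"][130:330,180:390,::-1];b=w["img"][:,:,::-1]
a=cv2.resize(a,(504,480));cv2.imwrite("pics/t2.png",cv2.resize(np.hstack([a,b]),(800,336)))
print(sense()["tcp_pos"])
e=np.array([.09-.175*np.cos(th)+.007*np.sin(th),0,.115+.175*np.sin(th)+.007*np.cos(th)])
for y in (-.1,0,.1):
    q=W(t0,p0,e+[0,y,0]);print(np.round(q,4),np.round(proj(c,q),1),np.round(((proj(c,q)-[180,130])*2.4+.7)*.699),np.round(proj(w,q),1))
E
```

```text
[0.42640212 0.04827604 0.34256214]
[ 0.5847 -0.0101  0.2776] [327.5 205.1] [248. 127.] [568.5 294.9]
[0.6001 0.0887 0.2776] [275.  196.7] [160. 112.] [607.3 142.2]
[0.6155 0.1875 0.2776] [222.9 188.3] [72. 98.] [661.1 -70.1]
```

View pics/t2.png

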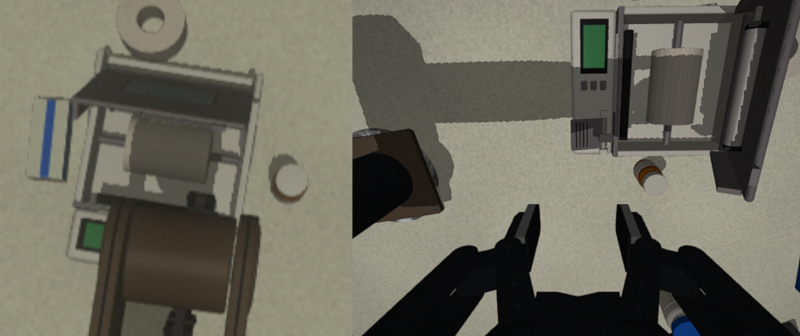

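The cover has sprung to about 1.15: its right corner is at wrist pixel (568,284), against a predicted (568,295). The y offset is the same, about +3 mm. I'll move over the edge, straddle it, and descend.

step_arm(motion=[0.2,0.5,0,0,85,0.3,0.7,0,0,85,0.3,0.7,0,0,85,0.3,0.7,0,0,85,0.3,0.7,0,0,85,0.2,0.58,0,0,85,0.17,0.4,0,0,85,0,0,0,0,85])

```text
clock: 7.28
tcp_pos: [0.609, 0.0906, 0.3411]
tcp_rot: [-2.394, -2.033, 0.001]
contact_force: [-1.0, 0.2, -0.5]
width: 0.0852
```

step_arm(motion=[0,0,0.4,0,85,0,0,0.5,0,85,0,0,0.5,0,85,0,0,0.5,0,85,0,0,0.39,0,85,0,0,0.1,0,85,0,0,0,0,85])

```text
clock: 7.87
tcp_pos: [0.6055, 0.0902, 0.2453]
tcp_rot: [-2.394, -2.031, 0.004]
contact_force: [-0.3, 0.3, 0.3]
width: 0.0851
```

```bash
python3 - <<'E'
from h import *
w=wcam();b=w["img"][:,:,::-1]
s=cam("scene")["img"][120:320,250:480,::-1];s=cv2.resize(s,(552,480))
cv2.imwrite("pics/t3.png",cv2.resize(np.hstack([s,b]),(800,322)))
x=sense();print(x["tcp_pos"],x["contact_force"],R.from_rotvec(x["tcp_rot"]).as_matrix().round(3))
E
```

```text
[0.60707071 0.09023381 0.24820712] [ 0.01799138 -0.28276424  0.37263132] [[ 0.163  0.987  0.002]
 [ 0.987 -0.163 -0.   ]
 [ 0.     0.002 -1.   ]]
```

View pics/t3.png

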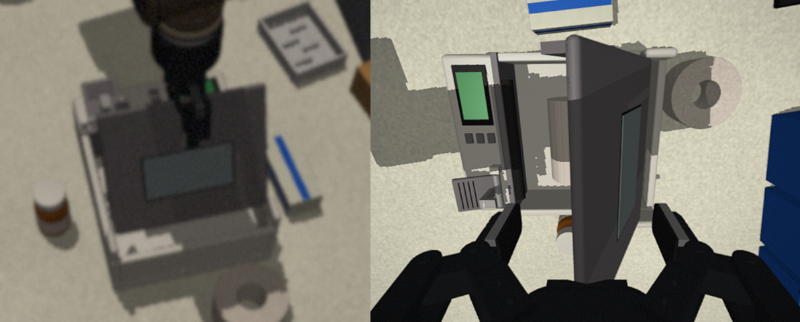

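The fingers straddle the edge, with the panel between the pads at about (575,200) in the right half. I'll close gently.

step_arm(motion=[0,0,0,0,30,0,0,0,0,30,0,0,0,0,30,0,0,0,0,24,0,0,0,0,24,0,0,0,0,24], newtons=20)

```text
clock: 8.47
tcp_pos: [0.6069, 0.0903, 0.2471]
tcp_rot: [2.395, 2.033, 0.0]
contact_force: [-0.1, -0.2, -0.3]
width: 0.0237
```

step_arm(motion=[0,0,0,0,18,0,0,0,0,18,0,0,0,0,14,0,0,0,0,10,0,0,0,0,6,0,0,0,0,4,0,0,0,0,4,0,0,0,0,4])

```text
clock: 9.13
tcp_pos: [0.6073, 0.0903, 0.2475]
tcp_rot: [2.394, 2.032, 0.002]
contact_force: [1.1, -0.6, 2.8]
width: 0.0198
```

Pinched at 19.8 mm, skewed because the panel still leans. Now I'll swing it along the arc.

step_arm(motion=[0,0.06,-0.024,0,4,0,0.06,-0.024,0,4,0,0.06,-0.024,0,4,0,0.06,-0.024,0,4,0,0.06,-0.024,0,4,0,0.075,-0.024,0,4])

```text
clock: 9.63
tcp_pos: [0.6219, 0.088, 0.2534]
tcp_rot: [-2.395, -2.033, -0.001]
contact_force: [0.1, 0.6, 3.7]
width: 0.0165
```

step_arm(motion=[0,0.06,-0.017,0,4,0,0.06,-0.017,0,4,0,0.065,-0.017,0,4,0,0.065,-0.017,0,4,0,0.065,-0.017,0,4,0,0.07,-0.017,0,4])

```text
clock: 10.13
tcp_pos: [0.6376, 0.0856, 0.258]
tcp_rot: [2.395, 2.033, 0.003]
contact_force: [0.3, 0.6, 6.0]
width: 0.0132
```

step_arm(motion=[0,0.065,-0.01,0,4,0,0.065,-0.01,0,4,0,0.065,-0.01,0,4,0,0.065,-0.01,0,4,0,0.065,-0.01,0,4,0,0.07,-0.01,0,4])

```text
clock: 10.63
tcp_pos: [0.653, 0.0832, 0.2593]
tcp_rot: [-2.395, -2.033, -0.002]
contact_force: [1.8, 1.6, 4.7]
width: 0.0103
```

The width falls as the panel rights itself, which makes it a good angle gauge. Last segment.

step_arm(motion=[0,0.06,0,0,4,0,0.06,0,0,4,0,0.06,0,0,4,0,0.06,0,0,4,0,0.06,0,0,4,0,0.06,0,0,4,0,0,0,0,4,0,0,0,0,4])

```text
clock: 11.3
tcp_pos: [0.6671, 0.0809, 0.2592]
tcp_rot: [-2.395, -2.033, -0.002]
contact_force: [3.4, 3.6, 3.1]
width: 0.0077
```

step_arm(motion=[0,0.04,0,0,4,0,0.03,0,0,4,0,0,0,0,4,0,0,0,0,4,0,0,0,0,4,0,0,0,0,4])

```text
clock: 11.8
tcp_pos: [0.6694, 0.0806, 0.259]
tcp_rot: [-2.394, -2.033, -0.001]
contact_force: [3.2, 4.1, 4.6]
width: 0.0079
```

```bash
python3 - <<'E'
from h import *
W_=[]
for i in range(6):
    w=wcam();x=sense();W_.append(np.r_[x["tcp_pos"],x["contact_force"],x["torque"],x["width"]])
print(np.mean(W_,0).round(4),"target",W(t0,p0,np.array([.097,.0,.26])))
b=w["img"][:,:,::-1];c=cam("top")
s=cam("scene")["img"][120:320,250:480,::-1];s=cv2.resize(s,(552,480))
cv2.imwrite("pics/t4.png",cv2.resize(np.hstack([s,b]),(800,322)))
for th in (1.5,1.571,1.64):
  for y in (-.1,.1):
    for r in (.175,.05):
      q=W(t0,p0,np.array([.09-r*np.cos(th)+.003*np.sin(th),y,.115+r*np.sin(th)+.003*np.cos(th)])) 
      print(th,y,r,proj(w,q).round(1))
E
```

```text
[ 0.6694  0.0806  0.259   2.5024  4.3454  4.0948  0.6876 -0.8068  0.2004
  0.0079] target [0.67134439 0.07754483 0.26      ]
1.5 -0.1 0.175 [296.3 523.7]
1.5 -0.1 0.05 [317.9 354. ]
1.5 0.1 0.175 [274.1  65.1]
1.5 0.1 0.05 [314.1  91.3]
1.571 -0.1 0.175 [322.1 524.1]
1.571 -0.1 0.05 [322.2 353.9]
1.571 0.1 0.175 [316.5  64.6]
1.571 0.1 0.05 [319.7  91.3]
1.64 -0.1 0.175 [347.  522.6]
1.64 -0.1 0.05 [326.4 353.6]
1.64 0.1 0.175 [357.6  64.5]
1.64 0.1 0.05 [325.2  91.3]
```

View pics/t4.png

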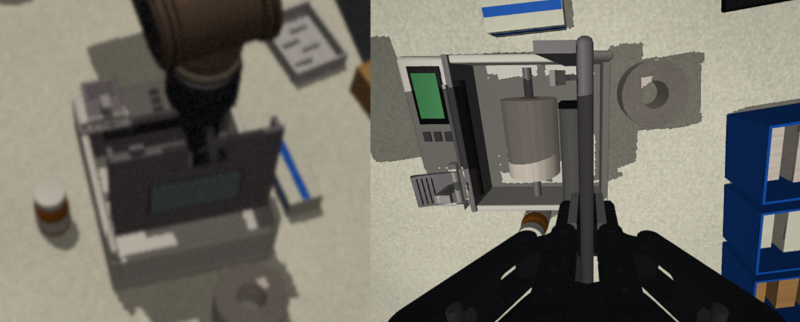

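The panel is edge-on in the wrist view at about column 320 and flat in the pads (width 7.9 mm). I'll nudge it 1 mm, firm the grip and watch the forces.

step_arm(motion=[0,0.025,0,0,4,0,0,0,0,4,0,0,0,0,4,0,0,0,0,4], newtons=40)

```text
clock: 12.53
tcp_pos: [0.6701, 0.0805, 0.259]
tcp_rot: [-2.392, -2.034, 0.0]
contact_force: [2.5, 5.1, 4.5]
width: 0.0073
```

```bash
python3 - <<'E'
from h import *
W_=[]
for i in range(6):
    w=wcam();x=sense();W_.append(np.r_[x["tcp_pos"],x["contact_force"],x["torque"],x["width"]])
print(np.mean(W_,0).round(4))
b=w["img"][:,:,::-1]
z=b[30:330,220:470];cv2.imwrite("pics/t5.png",cv2.resize(z,(500,600),interpolation=cv2.INTER_CUBIC))
E
```

```text
[ 0.6701  0.0805  0.259   2.4374  4.5989  4.4445  0.6373 -0.6426  0.3854
  0.0074]
```

View pics/t5.png

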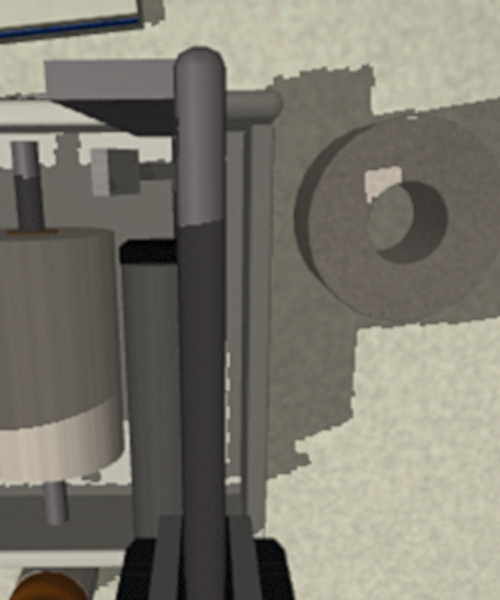

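Edge-on and upright (column 320). The remaining moment about y, and the fitted target x of 0.6713, both suggest about 1.2 mm more.

step_arm(motion=[0,0.03,0,0,4,0,0,0,0,4,0,0,0,0,4,0,0,0,0,4,0,0,0,0,4,0,0,0,0,4,0,0,0,0,4,0,0,0,0,4])

```text
clock: 13.5
tcp_pos: [0.6708, 0.0804, 0.259]
tcp_rot: [-2.392, -2.033, 0.002]
contact_force: [1.8, 4.8, 5.7]
width: 0.0074
```

```bash
python3 - <<'E'
from h import *
W_=[]
for i in range(6):
    w=wcam();x=sense();W_.append(np.r_[x["tcp_pos"],x["contact_force"],x["torque"],x["width"]])
print(np.mean(W_,0).round(4),np.ptp(W_,0).round(4)[:3])
E
```

```text
[ 0.6708  0.0804  0.259   1.3226  4.5897  5.288   0.7522 -0.2725  0.4039
  0.0074] [0. 0. 0.]
```

```bash
python3 - <<'E'
from h import *
a=cv2.imread("pics/top0.png");b=cam("top")["img"][:,:,::-1]
for n,(u0,u1,v0,v1) in dict(carton_a=(195,224,185,240),roll=(247,292,122,158),carton_b=(93,145,195,263),tray=(132,176,274,332),jar=(480,532,200,240),screwdriver=(494,512,265,300),bottle=(340,366,224,252)).items():
    print(n,round(float(np.median(cv2.absdiff(a,b)[v0:v1,u0:u1])),1))
hand_in()
E
```

```text
carton_a 12.0
roll 73.0
carton_b 10.0
tray 12.0
jar 10.0
screwdriver 16.0
bottle 13.0
the job is handed in; nothing more can be done
```

The release pedal was pressed to its stop and let up, the cover sprang open, and the job is handed in with the gripper holding the cover upright at its balance point. It took about 14 s of the 42 s allowed.

- **Pedal:** it stopped at 15 N with no further travel. The cover then opened to about 1.15.
- **Pinch and swing:** I pinched the free front edge lightly at 20 N, swung it up along its arc and firmed the grip to 40 N. The gripper stays vertical, so the panel turned within the pads on the way up. The opening went from 19.8 mm to about 7.4 mm.
- **Last checks:**
  - The panel is flat in the pads and edge-on in the wrist picture.
  - Tool x is 0.6708 m against my fitted 0.6713 m, and the tool is still.
  - The remaining moment about the hinge direction, about 0.1 N m, is close to zero. A steady sideways pull of about 4.6 N remained.
- **Checks that disagreed:**
  - The scene camera was off from the top and wrist cameras by about 3–6 px. I trusted the top and wrist views, which agree to about 4 mm.
  - In the final before/after comparison, the label roll's patch differed by 73, against 10–16 for the other bystanders. I think that is the arm's shadow or arm in the way. An earlier wrist picture shows the roll still standing behind the printer, and the gripper never went near it, but I did not check further.

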